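Snap the retaining clip onto the clamp pin

ROBOT

A 7-joint arm with a two-finger parallel gripper is mounted at the origin on the work surface. World frame = base frame: x ahead of the robot, y to its left, z up, the work surface at z = 0. Lengths are in m, angles in rad, forces in N, time in s.
With the tool pointing down it reaches from about 0.4 to 0.85 m from the base axis. Payload 10.4 kg.
Tool frame: the origin (TCP) lies at the very end of the fingers, on their centre line; the grasp point (between the pads) lies 19 mm behind it; z points along the fingers, y is the line along which they close (so a half turn about z gives the same grasp; the last joint's range is limited). The gripper opens to 85 mm and grips with 20 to 120 N. Pads are 22 mm wide; open, the fingers measure 114 mm over their backs; the gripper's body (76 mm by 85 mm) begins 54 mm behind the grasp point. The pads swing forward as they close: fully open they stand 13 mm farther back than shut.
Start: joints at [-1.259, 0.332, -0.065, 1.46, 0.022, 1.35, -0.088], TCP at [0.205, 0.59, 0.231] pointing down, gripper open.
Joint ranges: [-2.6, 2.6], [-0.5, 2.12], [-1.47, 1.34], [0.16, 2.42], [-1.27, 4.41], [0.06, 2.06], [-2.6, 2.6]. Speed limits (rad/s): [2.22, 2.22, 2.79, 2.79, 3.14, 3.14, 3.14].

INTERFACE

Orientations are given as a unit quaternion [x, y, z, w].
In Python, from workcell import * gives the robot as it stands.
- The arm moves only by the tool step_arm, never from a script. Its argument "commands" is one flat list of numbers, 7 for each row, row after row: the finger opening in mm, from 0 to 85.4, then the shift along the world's x, y, z as a fraction of full scale, then the turn, a rotation vector about the world's x, y, z as a fraction of full scale. A call has exactly 10 rows; each row is the pose to reach, as a shift and turn from the pose commanded when the call began, turning the shorter way round; what a row does not reach only later rows make up. Full scale, the value 1, is 0.6 m for a shift and pi rad for a turn. A row lasts 1/8 s, in which the tool goes at most 62.5 mm and 10.7 degrees, less where a joint would pass 70% of its speed; a pose out of reach is approached as far as the arm can. A call with a number of a shift or a turn outside -1 to 1 is refused whole. A call with a gripper value outside its range is refused whole. The fingers move at their own pace and stop on an object; "squeeze" is the grip in N (left out, the last holds). Time passes only in rows, so rows that repeat a pose let the fingers close, or fill a call up. It gives the time, the measured TCP pose, the force, the opening and the grip force at its end, in the units of the state.
- get_obs(): the state, without advancing time (a new reading comes with each control period).
- camera(name): name is "scene" or "top"; returns the picture (480x640x3 uint8, red, green, blue); there is no depth.
- camera_params(name): a dict with "mtx" (3x3 intrinsics, pixels), "extrinsics" (4x4, takes a point from world to camera coordinates). Camera axes: x right, y down, z forward; pixel columns grow to the right and rows downward; lengths in m; the calibration is good to about 2 mm. A picture is of the moment at which its call begins. camera_params takes no time and is no camera call.
- hand_in(): hands the job in; it is judged then, once.
The state is a dict: "clock": time; "joint_pos": joint angles; "joint_velocities": joint speeds; "tau": joint torques, N m; "position": TCP position; "ee_rot": TCP orientation; "ft_force": force on the tool from outside, world axes, zero at the start; "torque": the same for the moment, N m; "grip_width": opening from 0.0 (shut) to 1.0 (fully open); "grasp_force": force on a finger pad.
Only numpy, scipy, OpenCV 4.12 (cv2) and the standard library are available. Lean on these libraries where they do the work, as an engineer would, in place of code of your own. Each camera call takes 0.05 s, during which the arm holds its last target. There are 200 camera calls.

TASK

Pick up the steel spring clip from the white firebrick and secure the swivel clamp with it: press the sprung disc down a little with the clip, slide the clip sideways under the pin's head into the groove, and push it on gently until it snaps fully home. Let go, and leave the other things on the bench where they are.

Things in the scene. Friction and masses are not known exactly. Their poses are not given: they have to be found in the camera images.
- clip: Loose fork-shaped spring clip of bare steel, about 80 g, 6 mm thick, 89 mm long, 43 mm wide, lying flat, 30 mm above the bench. Origin: on its underside, at the centre of its round 20 mm seat (the point that must come to the pin's axis). +x points out of its open mouth, z up. A bridge across the back of the seat runs from x = -10.5 to -24.5 mm.
- clip_tab (a point): Where to hold the clip: middle of its upright grip tab, at x = -51 mm and 24 mm above the clip's underside; axes as the clip's. The tab is 12 mm thick in y, 26 mm long in x (-38 to -64 mm), reaches 36 mm above the clip's underside, and is free on both sides down to that underside.
- clip_mouth (a point): Middle of the clip's mouth between the tips of its two arms, 22.5 mm ahead (+x) of the clip's origin, on its underside; axes as the clip's. The tips are 35 mm apart inside and lead to two round bumps at x = +8.5 mm, which leave 14.6 mm between them, in front of the seat.
- jaw_left (a joint): Angle of the clip's sprung left (+y) arm, hinged at x = -22 mm: 0 = closed (as when free and when home in the groove), grows as it is spread, about 0.09 rad as the bump passes the groove.
- jaw_right (a joint): The same for the clip's right (-y) arm. Pushing the clip past both bumps takes 4 to 8 N (all sliding faces are oiled); once home, its bridge meets the pin and the push rises sharply.
- clamp: Swivel clamp fixed to the bench: grey base plate 130 x 100 x 12 mm, origin under its centre, z up. A vertical column on this axis carries, from below, a hold-down arm 30 mm wide reaching 110 mm to +x, a sprung aluminium disc (68 mm diameter, 4 mm thick), and a pin: groove core of 20 mm diameter, over it a head of 32 mm diameter, 24 mm high.
- pin_axis (a point): Point on the pin's vertical axis, 60 mm above the underside of the clamp's base; axes as the clamp's. The column's height differs every time and is not measured: the disc's free top lies up to 12 mm above or below this point, so find it by touch. The clip may enter the groove from any side; -x is the clearest.
- clamp_front (a point): Front (-x) rim of the disc, 34 mm from the axis, at its mean height (z not measured). The rim stands 18 mm out beyond the head: mouth tips can be set down here. The disc's free top is 5 mm under the head, less than the clip's 6 mm: press it down 1 to 3.5 mm (2.3 N to start, 1.5 N more per mm, hard stop at 3.5 mm) so that the clip passes under the head.
- brick: Fixed white firebrick 150 x 90 x 30 mm, origin under its centre; the clip lies on its top, 30 mm up.
- can: Bystander: upright spray can, 52 mm diameter, 160 mm tall, origin under its centre.
- brush: Bystander: brush 160 mm long lying on the bench between clamp and brick.
- magnet: Bystander: square grey welding magnet 70 x 70 x 18 mm, origin under its centre.
- cup: Bystander: steel cup, 72 mm diameter, 80 mm tall, origin under its centre.
Not all that is in view belongs to the job. What is shaped like the clip but black is not meant.

How it is judged:
On the way, in this order (a step that is already met when the one before it is completed fails the run):
1. the clip has been lifted clear of the brick (z of clip in the frame of brick above 0.036 m), for 0.1 s.
2. the clip is home in the groove (horizontal distance between clip and pin_axis below 0.003 m and value of joint each of jaw_left, jaw_right below 0.04 rad and z of clip in the frame of pin_axis between -0.015 and 0.013 m), for 0.1 s.
At the end, for the whole second after the job is handed in: The clip's seat is within 3 mm of the pin's axis, at groove height between disc and head (its underside 45 to 73 mm above the clamp base's underside), level within 0.1 rad, both jaws closed again (under 0.04 rad), released and at rest (all of step 2 and angle between clip's own z axis and vertical below 0.1 rad and linear speed of clip below 0.02 m/s); the robot touches nothing.
It fails at once if the clip was forced: more than 25 N between clip and clamp (contact force between clip and clamp above 25 N).
It fails at once if a bystander (can, brush, magnet or cup) was moved more than 25 mm (distance of any of can, brush, magnet, cup from where it was at the start of the episode above 0.025 m).
It also fails if it takes over 67 s, if anything falls off the work surface, if the arm or the gripper's body presses on something with over 40 N, if the wrist force passes 120 N, or if a joint passes its speed limit or range.

## Working session

There is one attempt and no reset: what is moved stays moved. The work goes in short steps, Python scripts to look and compute and a tool call to move; the robot and the scene stay as the last step left them, time stands still between calls to the robot, and variables do not carry over. Pictures are saved under pics/ and viewed, at most 10 in all, crops included, and the job is handed in when it is done.

Besides the shell and the picture viewer there is one more tool, called after ">>>" by a JSON object that holds its "method" and its "body". step_arm: Moves the arm, as the interface text tells. Its arguments: {"type":"object","properties":{"commands":{"type":"array","items":{"type":"number"}},"squeeze":{"type":"number"}},"required":["commands"]}

```bash
mkdir -p pics
python3 - <<'E'
from workcell import *
import cv2,numpy as np
for n in("scene","top"):
    im=camera(n); cv2.imwrite(f"pics/{n}0.png",im[:,:,::-1]); p=camera_params(n); print(n,np.round(p["mtx"],1).tolist(),np.round(p["extrinsics"],4).tolist())
o=get_obs(); print({k:np.round(v,3).tolist() for k,v in o.items()})
E
```

```text
scene [[538.0, 0.0, 309.4], [0.0, 538.0, 245.5], [0.0, 0.0, 1.0]] [[-0.4212, 0.9068, 0.0168, 0.2443], [0.6597, 0.319, -0.6805, -0.3195], [-0.6225, -0.2755, -0.7326, 1.5054], [0.0, 0.0, 0.0, 1.0]]
top [[588.4, 0.0, 311.8], [0.0, 588.4, 238.0], [0.0, 0.0, 1.0]] [[0.0072, -1.0, -0.0015, -0.0111], [-0.9951, -0.007, -0.0987, 0.5563], [0.0987, 0.0022, -0.9951, 1.1366], [0.0, 0.0, 0.0, 1.0]]
{'clock': 0.1, 'joint_pos': [-1.259, 0.333, -0.065, 1.461, 0.022, 1.35, -0.088], 'joint_velocities': [0.001, -0.001, 0.001, -0.003, -0.0, -0.001, 0.002], 'tau': [0.002, -62.674, 0.049, -39.243, 0.016, 0.007, -0.0], 'position': [0.205, 0.59, 0.231], 'ee_rot': [0.167, 0.986, -0.001, -0.0], 'ft_force': [-0.301, 0.04, -0.215], 'torque': [-0.004, -0.065, -0.032], 'grasp_force': 0.0, 'grip_width': 1.0}
```

View pics/scene0.png

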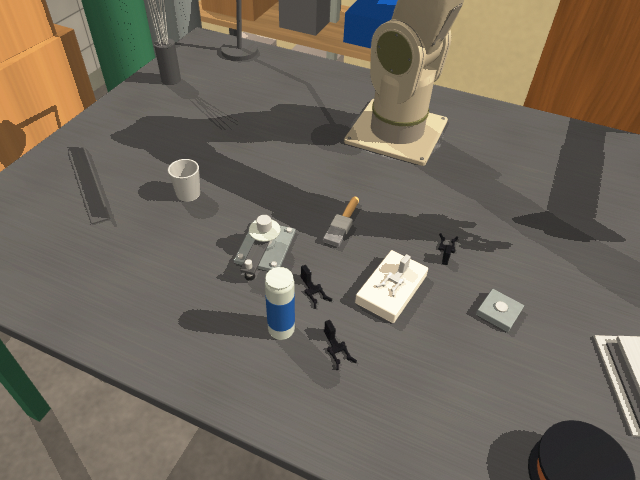

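View pics/top0.png

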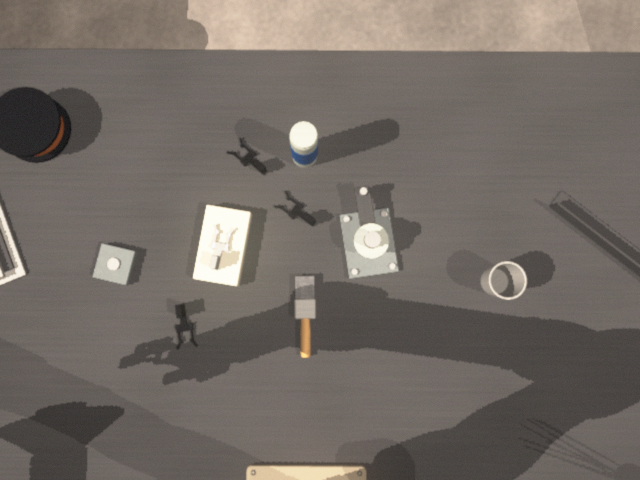

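Candidates for the clip are:
- Steel clip on the white brick: top (222,243), scene (393,275). This is the one to take.
- Black look-alikes: top (247,157), (297,208) and (185,327); scene (337,345), (315,287) and (447,247). These are rejected by colour and because they lie on the bench.

Close crops come next.

Run:
```python
import cv2,numpy as np
a=cv2.imread("pics/top0.png");s=cv2.imread("pics/scene0.png")
def c(im,x,y,w,h,k):return cv2.resize(im[y:y+h,x:x+w],None,fx=k,fy=k,interpolation=cv2.INTER_CUBIC)
t=np.hstack([c(a,188,200,66,90,6),c(a,335,180,66,90,6)])
cv2.imwrite("pics/c1.png",t)
cv2.imwrite("pics/c2.png",np.hstack([c(s,353,246,80,80,5),c(s,230,206,80,80,5)]))
```

```text
(no output)
```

View pics/c1.png

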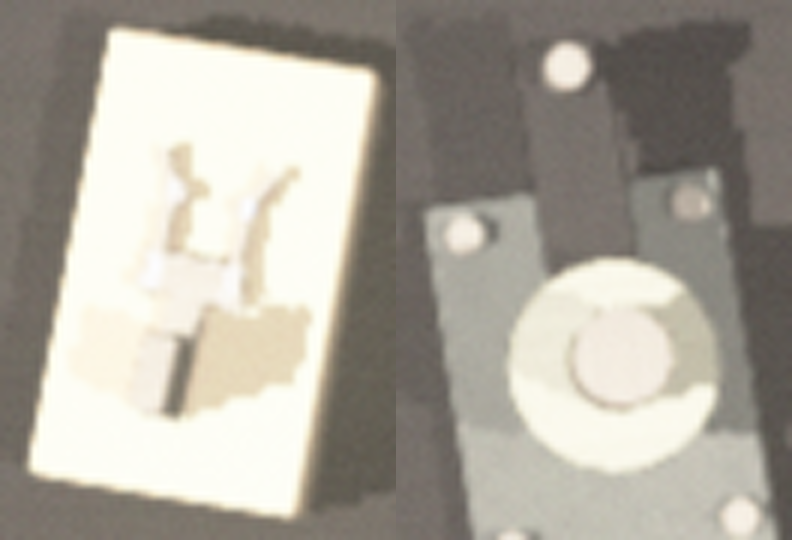

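View pics/c2.png

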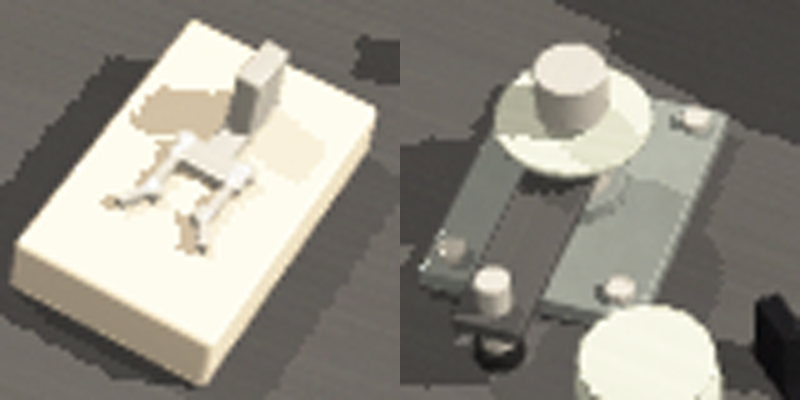

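The crop confirms the choice: a bare-steel clip with its tab top at about top px (214,262) and its mouth pointing up in the image (+x). The pin head top is at about (373,239) in top and (264,218) in scene.

```bash
cat > h.py <<'E'
from workcell import *
import cv2,numpy as np
P={n:camera_params(n) for n in("scene","top")}
def ray(n,u):
    M,E=P[n]["mtx"],np.array(P[n]["extrinsics"]);R=E[:3,:3]
    d=R.T@np.linalg.solve(M,[u[0],u[1],1.]);return -R.T@E[:3,3],d
def pl(n,u,z):
    c,d=ray(n,u);return c+d*(z-c[2])/d[2]
def tri(a,b):
    L=[np.array(P[n]["mtx"])@np.array(P[n]["extrinsics"])[:3] for n in("top","scene")]
    X=cv2.triangulatePoints(L[0],L[1],np.array(a,float).reshape(2,1),np.array(b,float).reshape(2,1));return (X[:3]/X[3]).ravel()
E
python3 - <<'E'
from h import *
r=lambda v:np.round(v,4).tolist()
T=lambda x,y:(188+x/6,200+y/6); C=lambda x,y:(335+(x-396)/6,180+y/6)
S=lambda x,y:(353+x/5,246+y/5); D=lambda x,y:(230+(x-400)/5,206+y/5)
print("tab",r(pl("top",T(158,373),.066)),r(tri(T(158,373),S(263,60))))
print("tabedge",r(pl("top",T(135,412),.066)),r(pl("top",T(143,335),.066)))
print("bridge f",r(pl("top",T(165,255),.036)),r(pl("top",T(232,265),.036)))
print("brick",[r(pl("top",T(*q),.03)) for q in((110,30),(378,72),(300,518),(30,470))])
print("head",r(tri(C(622,355),D(572,63))),"disc",r(tri(C(613,364),D(574,122))))
for z in(.077,.089,.101):print(z,r(pl("top",C(622,355),z)),r(pl("scene",D(572,63),z)))
print("armend bolt",r(pl("top",C(567,66),.05)))
E
```

```text
tab [0.5049, 0.1782, 0.066] [0.5048, 0.1786, 0.0663]
tabedge [0.4925, 0.1852, 0.066] [0.517, 0.1833, 0.066]
bridge f [0.5453, 0.1819, 0.036] [0.5421, 0.1599, 0.036]
brick [[0.6204, 0.2028, 0.03], [0.607, 0.1139, 0.03], [0.4599, 0.1368, 0.03], [0.4749, 0.2253, 0.03]]
head [0.5487, -0.121, 0.089] disc [0.5492, -0.1216, 0.0538]
0.077 [0.55, -0.1224, 0.077] [0.538, -0.127, 0.077]
0.089 [0.5488, -0.1212, 0.089] [0.5486, -0.1207, 0.089]
0.101 [0.5477, -0.12, 0.101] [0.5593, -0.1144, 0.101]
armend bolt [0.6472, -0.1075, 0.05]
```

>>> {"method": "step_arm", "body": {"commands": [85,0.5,-0.687,-0.15,0,0,0.0594,85,0.5,-0.687,-0.15,0,0,0.0594,85,0.5,-0.687,-0.15,0,0,0.0594,85,0.5,-0.687,-0.15,0,0,0.0594,45,0.5,-0.687,-0.15,0,0,0.0594,45,0.5,-0.687,-0.15,0,0,0.0594,45,0.5,-0.687,-0.15,0,0,0.0594,45,0.5,-0.687,-0.15,0,0,0.0594,45,0.5,-0.687,-0.15,0,0,0.0594,45,0.5,-0.687,-0.15,0,0,0.0594], "squeeze": 40}}

```text
clock: 1.35
position: [0.5054, 0.1774, 0.1409]
ee_rot: [0.075, 0.997, -0.0, -0.0]
ft_force: [0.7, 1.7, 0.1]
grip_width: 0.528
grasp_force: 0.0
```

>>> {"method": "step_arm", "body": {"commands": [45,0,0.001,-0.06,0,0,0,45,0,0.001,-0.11,0,0,0,45,0,0.001,-0.15,0,0,0,45,0,0.001,-0.167,0,0,0,45,0,0.001,-0.175,0,0,0,45,0,0.001,-0.175,0,0,0,0,0,0.001,-0.175,0,0,0,0,0,0.001,-0.175,0,0,0,0,0,0.001,-0.175,0,0,0,0,0,0.001,-0.175,0,0,0]}}

```text
clock: 2.6
position: [0.5058, 0.1789, 0.037]
ee_rot: [0.074, 0.997, 0.0, 0.0]
ft_force: [-1.7, -0.7, 6.8]
grip_width: 0.136
grasp_force: 41.0
```

>>> {"method": "step_arm", "body": {"commands": [0,0,0,0,0,0,0,0,0,0,0,0,0,0,0,0,0,0,0,0,0,0,0,0,0.03,0,0,0,0,0,0,0.06,0,0,0,0,0,0,0.1,0,0,0,0,0,0,0.15,0,0,0,0,0,0,0.2,0,0,0,0,0,0,0.25,0,0,0,0,0,0,0.25,0,0,0,0,0,0,0.25,0,0,0]}}

```text
invalid input
```

Run:
```python
from h import *
o=get_obs();print({k:np.round(o[k],4).tolist() for k in("position","ee_rot","ft_force","grip_width","grasp_force")})
a=camera("top");s=camera("scene");cv2.imwrite("pics/top1.png",a[:,:,::-1]);cv2.imwrite("pics/scene1.png",s[:,:,::-1])
p=o["position"]+np.array([0.03,0,-.01]);
def crop(n,im,k=5,w=78):
    c=P[n]["mtx"]@(np.array(P[n]["extrinsics"])[:3]@np.r_[p,1]);x,y=(c[:2]/c[2]).astype(int);x-=w//2;y-=w//2;print(n,x,y)
    return cv2.resize(im[y:y+w,x:x+w,::-1],None,fx=k,fy=k,interpolation=cv2.INTER_CUBIC)
cv2.imwrite("pics/c3.png",np.hstack([crop("top",a),crop("scene",s)]))
```

```text
{'position': [0.5058, 0.1789, 0.037], 'ee_rot': [0.0741, 0.9973, 0.0004, 0.0005], 'ft_force': [-1.6969, -0.7013, 6.7998], 'grip_width': 0.1356, 'grasp_force': 41.0095}
top 178 208
scene 358 241
```

View pics/c3.png

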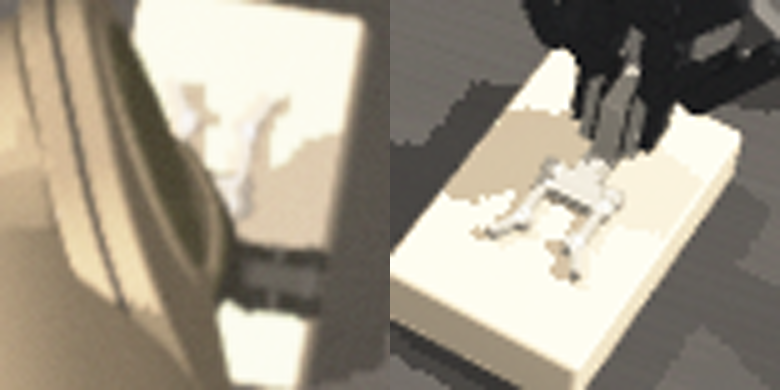

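The fingers hold the tab: 12 mm opening, 41 N. The mouth points away from the gripper. The lift was refused because I sent the wrong number of rows, so I'll send it again.

>>> {"method": "step_arm", "body": {"commands": [0,0,0,0.01,0,0,0,0,0,0,0.03,0,0,0,0,0,0,0.06,0,0,0,0,0,0,0.1,0,0,0,0,0,0,0.15,0,0,0,0,0,0,0.2,0,0,0,0,0,0,0.2,0,0,0,0,0,0,0.2,0,0,0,0,0,0,0.2,0,0,0,0,0,0,0.2,0,0,0]}}

```text
clock: 3.95
position: [0.505, 0.1786, 0.1557]
ee_rot: [0.074, 0.997, -0.0, -0.001]
ft_force: [0.6, 0.7, 0.2]
grip_width: 0.132
grasp_force: 40.1
```

>>> {"method": "step_arm", "body": {"commands": [0,-0.02,-0.08,-0.01,0,0,0.01,0,-0.04,-0.16,-0.02,0,0,0.02,0,-0.06,-0.24,-0.03,0,0,0.03,0,-0.08,-0.32,-0.04,0,0,0.04,0,-0.084,-0.4,-0.05,0,0,0.0472,0,-0.084,-0.46,-0.05,0,0,0.0472,0,-0.084,-0.499,-0.05,0,0,0.0472,0,-0.084,-0.499,-0.05,0,0,0.0472,0,-0.084,-0.499,-0.05,0,0,0.0472,0,-0.084,-0.499,-0.05,0,0,0.0472]}}

```text
clock: 5.2
position: [0.455, -0.1197, 0.1262]
ee_rot: [-0.001, 1.0, 0.0, -0.0]
ft_force: [-0.1, 1.2, -0.8]
grip_width: 0.135
grasp_force: 40.0
```

```bash
cat >> h.py <<'E'
def look(name,p,w=100,k=4):
    out=[]
    for n in("top","scene"):
        im=camera(n)
        c=P[n]["mtx"]@(np.array(P[n]["extrinsics"])[:3]@np.r_[p,1]);x,y=(c[:2]/c[2]).astype(int);x-=w//2;y-=w//2;print(n,x,y,"scale",k)
        out.append(cv2.resize(im[y:y+w,x:x+w,::-1],None,fx=k,fy=k,interpolation=cv2.INTER_CUBIC))
    cv2.imwrite(f"pics/{name}.png",np.hstack(out))
def show():
    o=get_obs();print({k:np.round(o[k],4).tolist() for k in("clock","position","ee_rot","ft_force","torque","grip_width","grasp_force")})
E
python3 - <<'E'
from h import *
show();look("c4",[.52,-.12,.1])
E
```

```text
{'clock': 5.2, 'position': [0.455, -0.1197, 0.1262], 'ee_rot': [-0.0008, 1.0, 0.0001, -0.0001], 'ft_force': [-0.1225, 1.2428, -0.8444], 'torque': [0.001, 0.0222, -0.006], 'grip_width': 0.135, 'grasp_force': 40.0396}
top 322 204 scale 4
scene 220 156 scale 4
```

View pics/c4.png

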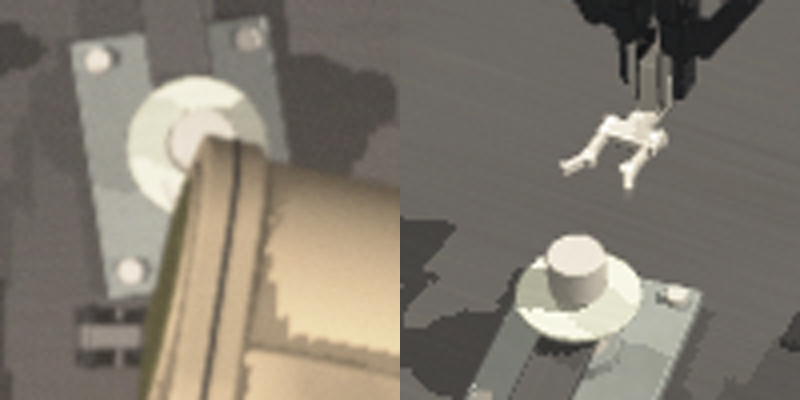

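Run:
```python
from h import *
Q=lambda x,y:(220+(x-400)/4,156+y/4)
for q in((562,168),(628,192)):print(np.round(pl("scene",Q(*q),.123),4))
def pr(p):
    c=P["scene"]["mtx"]@(np.array(P["scene"]["extrinsics"])[:3]@np.r_[p,1]);u=c[:2]/c[2];return np.round(((u[0]-220)*4+400,(u[1]-156)*4),0)
for dx,dy in((.0745,.0195),(.0745,-.0195),(.0395,.021),(.0395,-.021),(.0255,.021),(.0255,-.021)):
    print(dx,dy,pr([.455+dx,-.1197+dy,.125]),pr([.455+dx,-.1197+dy,.119]))
print("head top ctr",pr([.5487,-.121,.089]))
for z in(.055,.06,.065):print("disc",z,pr([.5487-.034,-.121,z]),pr([.5487,-.087,z]),pr([.5487,-.155,z]))
```

```text
[ 0.5279 -0.1393  0.123 ]
[ 0.5292 -0.0999  0.123 ]
0.0745 0.0195 [627. 189.] [627. 198.]
0.0745 -0.0195 [561. 167.] [561. 176.]
0.0395 0.021 [660. 150.] [660. 158.]
0.0395 -0.021 [590. 126.] [590. 135.]
0.0255 0.021 [672. 134.] [672. 142.]
0.0255 -0.021 [602. 111.] [602. 120.]
head top ctr [577. 250.]
disc 0.055 [609. 256.] [636. 316.] [524. 276.]
disc 0.06 [609. 249.] [636. 309.] [524. 270.]
disc 0.065 [609. 243.] [636. 302.] [523. 263.]
```

The scene crop shows the tips at (562,168) and (628,192). Projecting the nominal held pose gives (561,167) and (627,189), so the clip sits level and as assumed. The pin head is at (577,255). Next I go down to touch.

>>> {"method": "step_arm", "body": {"commands": [0,0,-0.002,-0.02,0,0,0,0,0,-0.002,-0.04,0,0,0,0,0,-0.002,-0.055,0,0,0,0,0,-0.002,-0.065,0,0,0,0,0,-0.002,-0.075,0,0,0,0,0,-0.002,-0.08,0,0,0,0,0,-0.002,-0.083,0,0,0,0,0,-0.002,-0.085,0,0,0,0,0,-0.002,-0.085,0,0,0,0,0,-0.002,-0.085,0,0,0]}}

```text
clock: 6.55
position: [0.455, -0.1219, 0.0755]
ee_rot: [-0.0, 1.0, 0.0, 0.0]
ft_force: [-0.1, 0.1, -1.1]
grip_width: 0.136
grasp_force: 40.0
```

>>> {"method": "step_arm", "body": {"commands": [0,0,0,-0.0005,0,0,0,0,0,0,-0.001,0,0,0,0,0,0,-0.0015,0,0,0,0,0,0,-0.002,0,0,0,0,0,0,-0.0025,0,0,0,0,0,0,-0.003,0,0,0,0,0,0,-0.0033,0,0,0,0,0,0,-0.0033,0,0,0,0,0,0,-0.0033,0,0,0,0,0,0,-0.0033,0,0,0]}}

```text
clock: 7.8
position: [0.455, -0.1219, 0.0734]
ee_rot: [-0.0, 1.0, 0.0, -0.0]
ft_force: [-0.2, 0.7, 0.0]
grip_width: 0.133
grasp_force: 40.0
```

>>> {"method": "step_arm", "body": {"commands": [0,0,0.001,-0.0005,0,0,0,0,0,0.001,-0.001,0,0,0,0,0,0.001,-0.0015,0,0,0,0,0,0.001,-0.002,0,0,0,0,0,0.001,-0.0025,0,0,0,0,0,0.001,-0.003,0,0,0,0,0,0.001,-0.0033,0,0,0,0,0,0.001,-0.0033,0,0,0,0,0,0.001,-0.0033,0,0,0,0,0,0.001,-0.0033,0,0,0]}}

```text
clock: 9.05
position: [0.455, -0.1213, 0.0714]
ee_rot: [-0.0, 1.0, 0.0, 0.0]
ft_force: [0.8, 0.4, -0.9]
grip_width: 0.131
grasp_force: 40.0
```

>>> {"method": "step_arm", "body": {"commands": [0,0,0,-0.0005,0,0,0,0,0,0,-0.001,0,0,0,0,0,0,-0.0015,0,0,0,0,0,0,-0.002,0,0,0,0,0,0,-0.0025,0,0,0,0,0,0,-0.003,0,0,0,0,0,0,-0.0033,0,0,0,0,0,0,-0.0033,0,0,0,0,0,0,-0.0033,0,0,0,0,0,0,-0.0033,0,0,0]}}

```text
clock: 10.3
position: [0.455, -0.1213, 0.0694]
ee_rot: [-0.0, 1.0, 0.0, 0.0]
ft_force: [-0.0, -0.4, -1.2]
grip_width: 0.131
grasp_force: 40.0
```

>>> {"method": "step_arm", "body": {"commands": [0,0,0,-0.0005,0,0,0,0,0,0,-0.001,0,0,0,0,0,0,-0.0015,0,0,0,0,0,0,-0.002,0,0,0,0,0,0,-0.0025,0,0,0,0,0,0,-0.003,0,0,0,0,0,0,-0.0033,0,0,0,0,0,0,-0.0033,0,0,0,0,0,0,-0.0033,0,0,0,0,0,0,-0.0033,0,0,0]}}

```text
clock: 11.55
position: [0.455, -0.1213, 0.0674]
ee_rot: [-0.0, 1.0, 0.0, -0.0]
ft_force: [-0.1, -0.1, -0.7]
grip_width: 0.131
grasp_force: 40.0
```

>>> {"method": "step_arm", "body": {"commands": [0,0,0,-0.0005,0,0,0,0,0,0,-0.001,0,0,0,0,0,0,-0.0015,0,0,0,0,0,0,-0.002,0,0,0,0,0,0,-0.0025,0,0,0,0,0,0,-0.003,0,0,0,0,0,0,-0.0033,0,0,0,0,0,0,-0.0033,0,0,0,0,0,0,-0.0033,0,0,0,0,0,0,-0.0033,0,0,0]}}

```text
clock: 12.8
position: [0.4549, -0.1213, 0.0654]
ee_rot: [-0.0, 1.0, 0.0, -0.0]
ft_force: [0.3, -0.6, -0.8]
grip_width: 0.13
grasp_force: 40.0
```

>>> {"method": "step_arm", "body": {"commands": [0,0,0,-0.0005,0,0,0,0,0,0,-0.001,0,0,0,0,0,0,-0.0015,0,0,0,0,0,0,-0.002,0,0,0,0,0,0,-0.0025,0,0,0,0,0,0,-0.003,0,0,0,0,0,0,-0.0033,0,0,0,0,0,0,-0.0033,0,0,0,0,0,0,-0.0033,0,0,0,0,0,0,-0.0033,0,0,0]}}

```text
clock: 14.05
position: [0.4551, -0.1213, 0.0635]
ee_rot: [-0.0, 1.0, 0.0, 0.0]
ft_force: [0.0, -0.4, 2.3]
grip_width: 0.131
grasp_force: 40.4
```

Contact: about 3 N, roughly 0.5 mm of press. Pressing further, to about 2.2 mm.

>>> {"method": "step_arm", "body": {"commands": [0,0,0,-0.0005,0,0,0,0,0,0,-0.001,0,0,0,0,0,0,-0.0015,0,0,0,0,0,0,-0.002,0,0,0,0,0,0,-0.0025,0,0,0,0,0,0,-0.0028,0,0,0,0,0,0,-0.0028,0,0,0,0,0,0,-0.0028,0,0,0,0,0,0,-0.0028,0,0,0,0,0,0,-0.0028,0,0,0]}}

```text
clock: 15.3
position: [0.455, -0.1213, 0.0618]
ee_rot: [-0.0, 1.0, 0.0, 0.0]
ft_force: [-1.3, 0.4, 5.1]
grip_width: 0.132
grasp_force: 40.7
```

Run:
```python
from h import *
show();look("c5",[.53,-.12,.065],80,5)
```

```text
{'clock': 15.3, 'position': [0.455, -0.1213, 0.0618], 'ee_rot': [-0.0, 1.0, 0.0, 0.0001], 'ft_force': [-1.2659, 0.3993, 5.0579], 'torque': [-0.0462, -0.2943, 0.0242], 'grip_width': 0.1317, 'grasp_force': 40.721}
top 330 210 scale 5
scene 229 181 scale 5
```

View pics/c5.png

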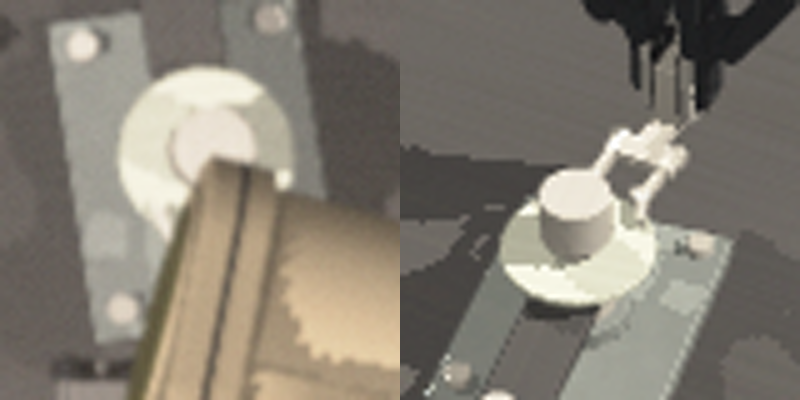

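The crop shows the clip's tips on the disc either side of the head, head at scene (577,205). Force is about 5.9 N, which means roughly 2.4 mm of press. Sliding in.

>>> {"method": "step_arm", "body": {"commands": [0,0.004,0,0,0,0,0,0,0.009,0,0,0,0,0,0,0.013,0,0,0,0,0,0,0.018,0,0,0,0,0,0,0.02,0,0,0,0,0,0,0.02,0,0,0,0,0,0,0.02,0,0,0,0,0,0,0.02,0,0,0,0,0,0,0.02,0,0,0,0,0,0,0.02,0,0,0,0]}}

```text
invalid input
```

>>> {"method": "step_arm", "body": {"commands": [0,0.003,0,0,0,0,0,0,0.006,0,0,0,0,0,0,0.009,0,0,0,0,0,0,0.012,0,0,0,0,0,0,0.015,0,0,0,0,0,0,0.018,0,0,0,0,0,0,0.02,0,0,0,0,0,0,0.02,0,0,0,0,0,0,0.02,0,0,0,0,0,0,0.02,0,0,0,0]}}

```text
invalid input
```

>>> {"method": "step_arm", "body": {"commands": [0,0.004,0,0,0,0,0,0,0.009,0,0,0,0,0,0,0.013,0,0,0,0,0,0,0.017,0,0,0,0,0,0,0.02,0,0,0,0,0,0,0.02,0,0,0,0,0,0,0.02,0,0,0,0,0,0,0.02,0,0,0,0,0,0,0.02,0,0,0,0,0,0,0.02,0,0,0,0,0]}}

```text
clock: 16.65
position: [0.4671, -0.1213, 0.0619]
ee_rot: [-0.0, 1.0, 0.0, 0.0]
ft_force: [1.7, 0.1, 4.7]
grip_width: 0.13
grasp_force: 40.8
```

>>> {"method": "step_arm", "body": {"commands": [0,0.003,0,0,0,0,0,0,0.006,0,0,0,0,0,0,0.009,0,0,0,0,0,0,0.012,0,0,0,0,0,0,0.015,0,0,0,0,0,0,0.018,0,0,0,0,0,0,0.02,0,0,0,0,0,0,0.02,0,0,0,0,0,0,0.02,0,0,0,0,0,0,0.02,0,0,0,0,0]}}

```text
clock: 17.9
position: [0.4791, -0.1213, 0.0619]
ee_rot: [-0.0, 1.0, 0.0, 0.0]
ft_force: [0.6, -0.8, 4.9]
grip_width: 0.132
grasp_force: 40.8
```

>>> {"method": "step_arm", "body": {"commands": [0,0.002,0,0,0,0,0,0,0.004,0,0,0,0,0,0,0.006,0,0,0,0,0,0,0.008,0,0,0,0,0,0,0.01,0,0,0,0,0,0,0.01,0,0,0,0,0,0,0.01,0,0,0,0,0,0,0.01,0,0,0,0,0,0,0.01,0,0,0,0,0,0,0.01,0,0,0,0,0]}}

```text
clock: 19.15
position: [0.4847, -0.1213, 0.0617]
ee_rot: [0.0, 1.0, 0.0, -0.0]
ft_force: [-4.3, -0.0, 4.0]
grip_width: 0.136
grasp_force: 41.0
```

>>> {"method": "step_arm", "body": {"commands": [0,0.001,0,0,0,0,0,0,0.002,0,0,0,0,0,0,0.003,0,0,0,0,0,0,0.004,0,0,0,0,0,0,0.005,0,0,0,0,0,0,0.006,0,0,0,0,0,0,0.006,0,0,0,0,0,0,0.006,0,0,0,0,0,0,0.006,0,0,0,0,0,0,0.006,0,0,0,0,0]}}

```text
clock: 20.4
position: [0.4888, -0.1213, 0.0619]
ee_rot: [-0.0, 1.0, 0.0, 0.0]
ft_force: [-1.1, -0.6, 4.6]
grip_width: 0.134
grasp_force: 40.8
```

>>> {"method": "step_arm", "body": {"commands": [0,0.001,0,0,0,0,0,0,0.002,0,0,0,0,0,0,0.003,0,0,0,0,0,0,0.004,0,0,0,0,0,0,0.005,0,0,0,0,0,0,0.006,0,0,0,0,0,0,0.007,0,0,0,0,0,0,0.008,0,0,0,0,0,0,0.009,0,0,0,0,0,0,0.009,0,0,0,0,0]}}

```text
clock: 21.65
position: [0.4942, -0.1213, 0.0619]
ee_rot: [-0.0, 1.0, -0.0, 0.0]
ft_force: [-0.4, -1.5, 4.2]
grip_width: 0.136
grasp_force: 40.8
```

>>> {"method": "step_arm", "body": {"commands": [0,0.001,0,0,0,0,0,0,0.002,0,0,0,0,0,0,0.003,0,0,0,0,0,0,0.004,0,0,0,0,0,0,0.004,0,0,0,0,0,0,0.004,0,0,0,0,0,0,0.004,0,0,0,0,0,0,0.004,0,0,0,0,0,0,0.004,0,0,0,0,0,0,0.004,0,0,0,0,0]}}

```text
clock: 22.9
position: [0.4965, -0.1213, 0.0619]
ee_rot: [-0.0, 1.0, 0.0, 0.0]
ft_force: [2.5, -1.1, 3.9]
grip_width: 0.131
grasp_force: 40.8
```

>>> {"method": "step_arm", "body": {"commands": [0,0.0005,0,0,0,0,0,0,0.001,0,0,0,0,0,0,0.0015,0,0,0,0,0,0,0.002,0,0,0,0,0,0,0.0025,0,0,0,0,0,0,0.0025,0,0,0,0,0,0,0.0025,0,0,0,0,0,0,0.0025,0,0,0,0,0,0,0.0025,0,0,0,0,0,0,0.0025,0,0,0,0,0]}}

```text
clock: 24.15
position: [0.4979, -0.1213, 0.0618]
ee_rot: [-0.0, 1.0, 0.0, 0.0]
ft_force: [-0.5, -1.3, 4.7]
grip_width: 0.136
grasp_force: 40.9
```

>>> {"method": "step_arm", "body": {"commands": [0,0.0005,0,0,0,0,0,0,0.001,0,0,0,0,0,0,0.0015,0,0,0,0,0,0,0.0015,0,0,0,0,0,0,0.0015,0,0,0,0,0,0,0.0015,0,0,0,0,0,0,0.0015,0,0,0,0,0,0,0.0015,0,0,0,0,0,0,0.0015,0,0,0,0,0,0,0.0015,0,0,0,0,0]}}

```text
clock: 25.4
position: [0.4988, -0.1212, 0.0618]
ee_rot: [-0.0, 1.0, 0.0, 0.0]
ft_force: [1.4, -0.5, 4.1]
grip_width: 0.132
grasp_force: 40.8
```

>>> {"method": "step_arm", "body": {"commands": [0,0.0005,0,0,0,0,0,0,0.001,0,0,0,0,0,0,0.0015,0,0,0,0,0,0,0.0015,0,0,0,0,0,0,0.0015,0,0,0,0,0,0,0.0015,0,0,0,0,0,0,0.0015,0,0,0,0,0,0,0.0015,0,0,0,0,0,0,0.0015,0,0,0,0,0,0,0.0015,0,0,0,0,0]}}

```text
clock: 26.65
position: [0.499, -0.1213, 0.0615]
ee_rot: [-0.0, 1.0, 0.0, -0.001]
ft_force: [-2.4, 0.2, 5.2]
grip_width: 0.131
grasp_force: 41.0
```

>>> {"method": "step_arm", "body": {"commands": [0,0.0005,0,0,0,0,0,0,0.001,0,0,0,0,0,0,0.001,0,0,0,0,0,0,0.001,0,0,0,0,0,0,0.001,0,0,0,0,0,0,0.001,0,0,0,0,0,0,0.001,0,0,0,0,0,0,0.001,0,0,0,0,0,0,0.001,0,0,0,0,0,0,0.001,0,0,0,0,0]}}

```text
clock: 27.9
position: [0.4991, -0.1213, 0.0614]
ee_rot: [0.0, 1.0, 0.0, -0.001]
ft_force: [-4.5, -0.4, 6.4]
grip_width: 0.135
grasp_force: 41.1
```

The position has stalled at x = 0.499 and the push force is rising, so the clip is home. I'll ease off, let the disc up, and open.

>>> {"method": "step_arm", "body": {"commands": [0,-0.001,0,0.0005,0,0,0,0,-0.0012,0,0.001,0,0,0,0,-0.0012,0,0.0015,0,0,0,0,-0.0012,0,0.0018,0,0,0,0,-0.0012,0,0.0018,0,0,0,20,-0.0012,0,0.0018,0,0,0,30,-0.0012,0,0.0018,0,0,0,40,-0.0012,0,0.0018,0,0,0,40,-0.0012,0,0.0018,0,0,0,40,-0.0012,0,0.0018,0,0,0]}}

```text
clock: 29.15
position: [0.4996, -0.1213, 0.0629]
ee_rot: [-0.0, 1.0, 0.0, 0.0]
ft_force: [-0.1, -0.3, -0.2]
grip_width: 0.469
grasp_force: 0.0
```

>>> {"method": "step_arm", "body": {"commands": [40,0,0,0,0,0,0,40,0,0,0.02,0,0,0,40,0,0,0.05,0,0,0,40,0,0,0.1,0,0,0,40,0,0,0.17,0,0,0,40,-0.1,0,0.2,0,0,0,40,-0.15,0.1,0.2,0,0,0,40,-0.15,0.2,0.2,0,0,0,40,-0.15,0.3,0.2,0,0,0,40,-0.15,0.35,0.2,0,0,0]}}

```text
clock: 30.4
position: [0.4092, 0.0917, 0.1839]
ee_rot: [-0.002, 1.0, 0.0, 0.001]
ft_force: [1.1, 0.1, -0.6]
grip_width: 0.467
grasp_force: 0.0
```

Run:
```python
from h import *
show();look("c6",[.52,-.12,.065],80,5)
```

```text
{'clock': 30.4, 'position': [0.4092, 0.0917, 0.1839], 'ee_rot': [-0.0016, 1.0, 0.0004, 0.0007], 'ft_force': [1.1015, 0.0737, -0.6458], 'torque': [-0.0768, -0.0015, -0.0207], 'grip_width': 0.4667, 'grasp_force': 0.0}
top 330 215 scale 5
scene 231 178 scale 5
```

View pics/c6.png

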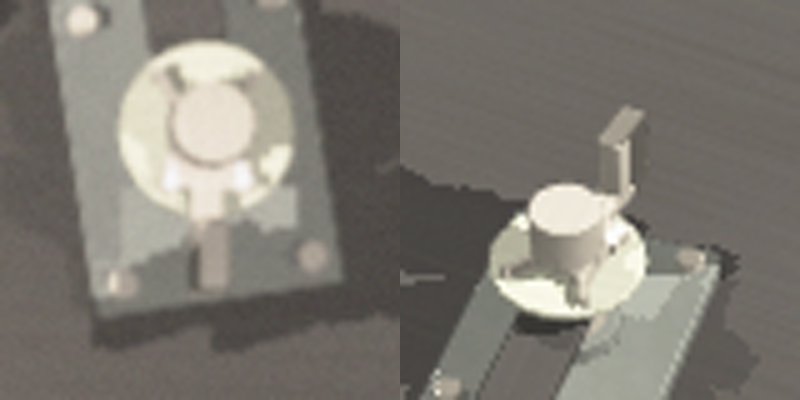

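The clip is on the pin. In the top crop the tips show beyond the head, with the tab at (210,253) below the head at (212,122). One check of the tab-to-pin distance, which should be 51 mm, and then I hand in.

Run:
```python
from h import *
Q=lambda x,y:(330+x/5,215+y/5)
a=pl("top",Q(210,253),.094);b=pl("top",Q(213,123),.086);print(a,b,b-a)
if abs(np.hypot(*(b-a)[:2])-.051)<.005: print(hand_in())
```

```text
[ 0.49905325 -0.11931936  0.094     ] [ 0.54831673 -0.12138992  0.086     ] [ 0.04926348 -0.00207056 -0.008     ]
the job is handed in; nothing more can be done
None
```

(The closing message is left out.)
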